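# Shut, pin and hold the carry-handle jig

### The arm

A 6-joint arm with a two-finger parallel gripper is mounted at the origin on a cart in front of the work surface, level with it; the furniture and walls round the work are solid. World frame = base frame: x ahead of the robot, y to its left, z up, the work surface at z = 0. Lengths are in mm, angles in rad, forces in N, time in s.
With the tool pointing down it reaches from about 400 to 825 mm from the base axis. Payload 7 kg.
Tool frame: the origin (TCP) lies at the very end of the fingers, on their centre line; the grasp point (between the pads) lies 19 mm behind it; z points along the fingers, y is the line along which they close (so a half turn about z gives the same grasp; the last joint's range is limited). The gripper opens to 88 mm and grips with 3 to 60 N. Pads are 19 mm wide; open, the fingers measure 130 mm over their backs; the gripper's body (78 mm by 193 mm) begins 47 mm behind the grasp point.
Start: joints at [1.476, 0.359, 0.012, 0, -1.224, -0.288], TCP at [252.132, 626.119, 226.561] pointing down, gripper open.
Joint ranges: [-3.07, 3.07], [-1.43, 2.12], [-1.02, 1.25], [-3.03, 1.67], [-3.05, -0], [-3.03, 3.03]. Speed limits (rad/s): [2.39, 2.39, 3.01, 3.14, 3.14, 3.14].

### API

Orientations are given as a unit quaternion [x, y, z, w].
In Python, from plant import bot gives the robot as it stands. Calls block until the motion is done:
- bot.move_ptp(position, orientation): joint-space move of the TCP to a pose.
- bot.line_to(position, velocity=150, ori=None): straight line of the TCP; ori=None keeps the orientation; velocity is the mean speed in mm/s.
- bot.move_joints(angles): joint-space move.
- bot.move_gripper(opening, force=None): finger opening in mm; force is the grip in N (None keeps the last); returns when the fingers have stopped.
- bot.pause(seconds).
- bot.solve_ik(position, orientation): joint angles nearest the present ones, or None.
- bot.read_state(): the state.
- bot.camera(name): name is "scene" or "side" or "wrist"; returns the picture (400x640x3 uint8, red, green, blue); there is no depth.
- bot.get_calibration(name): a dict with "fx", "fy", "cx", "cy" (pixels), "view" (4x4, takes a point from world to camera coordinates); the wrist camera has in their place "T_tool_cam" (4x4, takes a point from camera to tool coordinates, whose origin is the TCP and whose axes are the flange's). Camera axes: x right, y up, looking along -z (the intrinsics and any distortion apply to the point x, -y, -z); pixel columns grow to the right and rows downward; lengths in mm; the calibration is good to about 2 mm. A picture is of the moment at which its call begins: read the wrist's pose just before it. get_calibration takes no time and is no camera call.
A pose or a line that the arm cannot do raises bot.Unreachable and nothing moves.
- bot.close_job(): hands the job in; it is judged then, once.
The state is a dict: "t": time; "joint_pos": joint angles; "qvel": joint speeds; "tau": joint torques, N m; "tcp_pos": TCP position; "eef_rot": TCP orientation; "contact_force": force on the tool from outside, world axes, zero at the start; "moment": the same for the moment, N m; "width": finger opening in mm; "finger_force": force on a finger pad.
Only numpy, scipy, OpenCV 4.12 (cv2) and the standard library are available. Lean on these libraries where they do the work, as an engineer would, in place of code of your own. Each camera call takes 0.05 s, during which the arm holds its last target. There are 200 camera calls.

### The job

A split orange carry handle lies in the open clamshell jig on the packing table. First swing the aluminium upper half shut without slamming it, then take the red-headed locking pin out of its stand and push it straight down through the aligned holes of both halves until its collar sits on the upper half. Finish still gripping the pin and pressing it down firmly, without ramming it, so that the halves stay pressed shut; do not let go, and leave the brown tape roll, the label roll and the box cutter where they are.

Things in the scene. Friction and masses are not known exactly. Their poses are not given: they have to be found in the camera images.
- jig: Fixed clamshell jig. Blue lower half 200 x 140 mm, 30 mm high (x -100 to +100 mm, y +-70 mm; dark feet reach 130 mm at the back and 92 mm to the sides). Origin: centre of its underside on the table. Its x axis points from the pin-hole end (near the robot) to the hinge end (far); z up. Hinge axis along y at x = +88, z = 37 mm; lower pin hole at x = -75 mm, y = 0.
- upper_half (a joint): Hinge angle of the aluminium upper half: 0 = shut (level on the lower half), grows as its pin-hole end rises; 0.75 to 1.2 rad at the start. The stiff hinge stays at any angle and yields to 0.8 N m. Plate 140 mm wide, 12 mm thick, mid-plane through the hinge axis, reaching 188 mm from it; outer face smooth within 55 mm of the centre line, low ribs along the sides. Shut, its top is at z = 43 mm.
- jig_hinge (a point): Point on the hinge axis, in the middle of the jig's width; axes as the jig's.
- upper_hole (a point): Centre of the upper half's pin hole, in the plane of its outer (top) face, 163 mm from the hinge axis; moves with the upper half. Hole 15 mm wide through the 12 mm plate, edge chamfered 2 mm. z axis: out of the outer face. When shut it lies straight over the lower hole, 43 mm above the table.
- lower_hole (a point): Centre of the mouth of the lower half's pin hole, in the top face of the lower half, 30 mm above the table; z up. Hole 14 mm wide, vertical, right through the 30 mm block, edge chamfered 2 mm.
- pin: Loose locking pin, about 0.12 kg, 79 mm long, standing upright in its stand. Origin: tip of its nose; z axis along the pin towards the red head. Steel shank 12 mm thick from 0 to 38 mm, its first 9 mm tapered to a 5 mm nose; steel collar 32 mm wide from 38 to 43 mm; round red grip 24 mm wide from 43 to 79 mm.
- pin_collar (a point): Centre of the underside of the pin's collar, 38 mm above its nose tip. It rests on the top of the stand at the start, and on the outer face of the upper half when the pin is home.
- pin_stand: Fixed grey block 70 x 70 x 44 mm with one 15 mm hole through its middle, in which the pin stands. Origin: centre of its underside.
- tape_roll: Bystander: roll of brown packing tape about 93 mm wide, 48 mm high, lying flat; origin at the centre of its underside. Leave it alone.
- label_roll: Bystander: roll of labels 66 mm wide, 36 mm high, lying flat; origin at the centre of its underside. Leave it alone.
- box_cutter: Bystander: yellow box cutter 22 x 161 x 20 mm lying along its own y; origin at the centre of its underside. Leave it alone.
There are look-alikes about, which are no part of the job. There is more than one size of the pin; the one meant has the size given above.

How it is judged:
By the outcome, as a careful person would: the job done as asked, in the order asked, and still so for the second after the job is handed in, while the arm keeps its last pose, push and grip.
It also fails if it takes over 51 s, if anything falls off the work surface, if the arm or the gripper's body presses on something with over 40 N, if the wrist force passes 120 N, or if a joint passes its speed limit or range.

## Working session

There is one attempt and no reset: what is moved stays moved. The work goes in short steps, each a Python script; the robot and the scene stay as the last script left them, time stands still between calls to the robot, and variables do not carry over. Pictures are saved under pics/ and viewed, at most 10 in all, crops included, and the job is handed in when it is done.

```bash
ls; mkdir -p pics
python3 - <<'E'
from plant import bot
import cv2
for n in ["scene","side","wrist"]:
    s=bot.read_state()
    im=bot.camera(n); cv2.imwrite(f"pics/{n}0.png",im[:,:,::-1])
    c=bot.get_calibration(n); print(n,c)
print(s)
E
```

```text
pics
scene {'fx': 463.8166643386885, 'fy': 463.8166643386885, 'cx': 318.9110404867619, 'cy': 196.68025162337943, 'view': array([[ 5.19266435e-01, -8.54519456e-01,  1.26043416e-02,
        -3.26397874e+02],
       [ 6.46337236e-01,  4.02323795e-01,  6.48370066e-01,
        -3.70186017e+02],
       [-5.59115862e-01, -3.28530157e-01,  7.61220985e-01,
        -1.02179322e+03],
       [ 0.00000000e+00,  0.00000000e+00,  0.00000000e+00,
         1.00000000e+00]])}
side {'fx': 388.746353251667, 'fy': 388.746353251667, 'cx': 316.8204435413626, 'cy': 199.62358471608079, 'view': array([[-9.70922264e-01, -2.38532886e-01,  2.02982678e-02,
         5.23532876e+02],
       [ 1.79081063e-01, -6.67420062e-01,  7.22828080e-01,
        -1.66998505e+02],
       [-1.58870797e-01,  7.05444911e-01,  6.90729721e-01,
        -9.29836202e+02],
       [ 0.00000000e+00,  0.00000000e+00,  0.00000000e+00,
         1.00000000e+00]])}
wrist {'fx': 349.6988317274226, 'fy': 349.6988317274226, 'cx': 322.4774976793723, 'cy': 202.66001160841574, 'T_tool_cam': array([[ 1.59616511e-04,  9.50061184e-01,  3.12063649e-01,
 
[... 269 characters left out ...]
0000e+00]])}
{'t': 0.1, 'joint_pos': array([ 1.47608949e+00,  3.59317807e-01,  1.11104542e-02, -3.01023169e-04,
       -1.22408370e+00, -2.88114951e-01]), 'qvel': array([ 0.00012679, -0.00023625,  0.00151767,  0.0028665 ,  0.00074138,
       -0.00077185]), 'tau': array([-7.89879505e-04, -5.84162092e+01,  2.93751007e+01,  7.01555461e+00,
        1.01270154e-02, -5.08091250e-05]), 'tcp_pos': array([251.99278784, 625.71097462, 225.69865733]), 'eef_rot': array([ 9.81726763e-01, -1.90294468e-01, -6.86952749e-05,  7.57537152e-04]), 'contact_force': array([ 1.19484799,  0.1360919 , -1.1173781 ]), 'moment': array([0.03086644, 0.00529944, 0.03842071]), 'finger_force': 0.0, 'width': 87.65668185733983}
```

View pics/scene0.png

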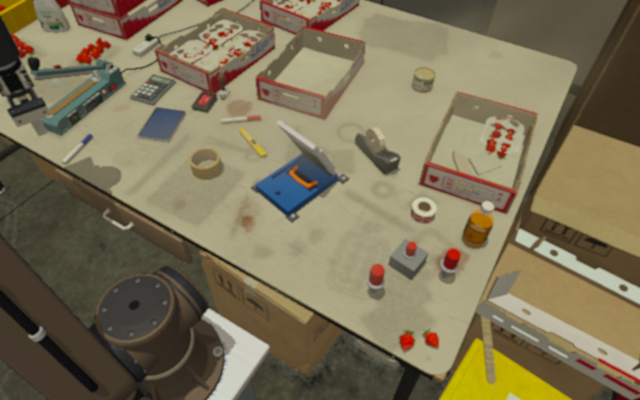

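View pics/side0.png

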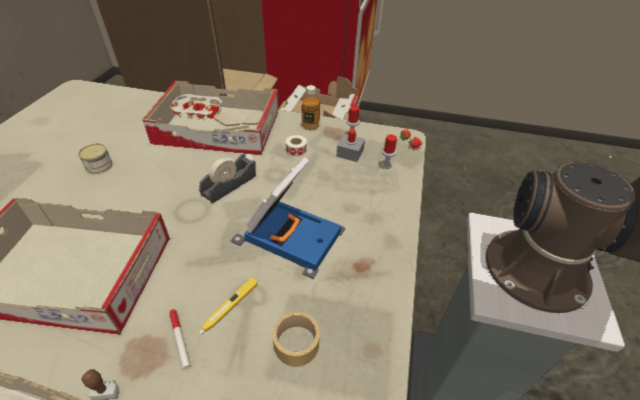

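The scene view shows the jig at about (300,180), its near end at lower left, the pin in its stand at (408,250), and big look-alike pins at (376,278) and (451,262). The side view shows the jig at (293,235) and the stand at (350,148). I'll zoom in for exact pixels.

Run:
```python
import cv2,numpy as np
a=cv2.imread("pics/scene0.png");b=cv2.imread("pics/side0.png")
def crop(im,x,y,w,h,k=4): return cv2.resize(im[y:y+h,x:x+w],None,fx=k,fy=k,interpolation=cv2.INTER_CUBIC)
A=np.hstack([crop(a,245,115,110,110,4),crop(a,380,225,60,60,4)[:240].copy() if 0 else cv2.copyMakeBorder(crop(a,380,230,60,60,5),0,140,0,0,cv2.BORDER_CONSTANT)])
B=np.hstack([crop(b,228,155,125,125,4),cv2.copyMakeBorder(crop(b,325,115,60,60,5),0,200,0,0,cv2.BORDER_CONSTANT)])
cv2.imwrite("pics/A.png",A);cv2.imwrite("pics/B.png",B);print(A.shape,B.shape)
```

```text
(440, 740, 3) (500, 800, 3)
```

View pics/A.png

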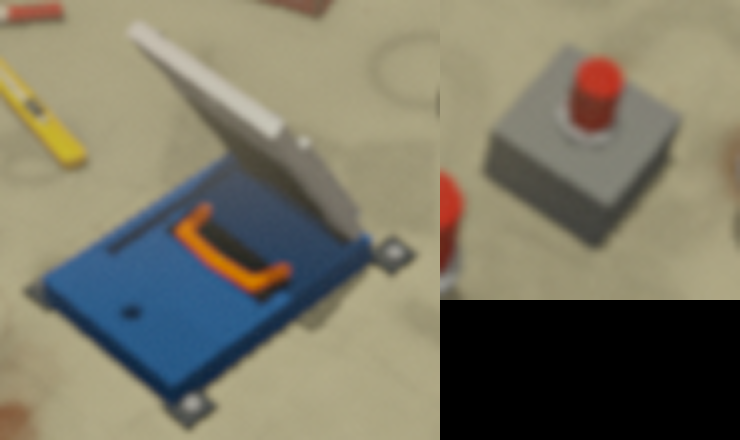

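View pics/B.png

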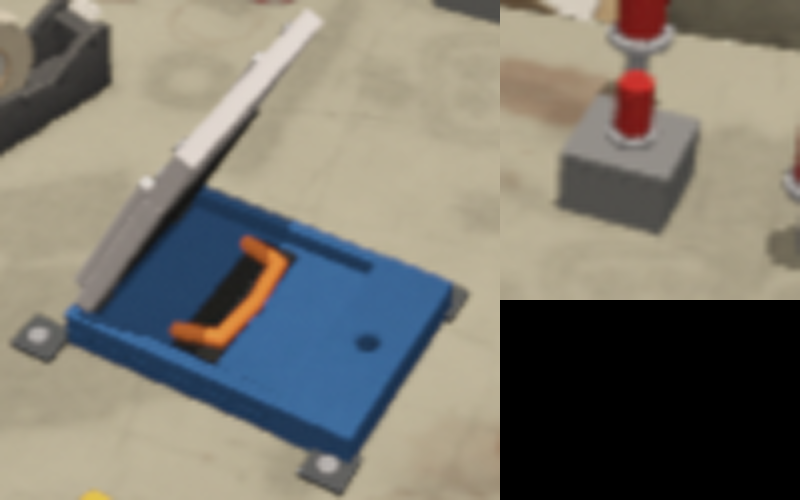

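Lower-hole pixels: A (131,312), B (368,343). I've read the plate's free edge, the jig corners and the stand corners off both crops, so next I fit the poses.

```bash
cat > h.py <<'E'
import numpy as np
from scipy.optimize import least_squares
from plant import bot
def proj(n,P,c=None,view=None):
    c=c or bot.get_calibration(n); V=c['view'] if view is None else view
    p=np.atleast_2d(P)@V[:3,:3].T+V[:3,3]
    return np.c_[c['cx']+c['fx']*p[:,0]/-p[:,2], c['cy']-c['fy']*p[:,1]/-p[:,2]]
def rz(a): return np.array([[np.cos(a),-np.sin(a),0],[np.sin(a),np.cos(a),0],[0,0,1]])
E
python3 - <<'E'
from h import *
cs={n:bot.get_calibration(n) for n in("scene","side")}
cv=lambda u,v,k,x,y:((u+.5)/k-.5+x,(v+.5)/k-.5+y)
A=lambda u,v:cv(u,v,4,245,115)
B=lambda u,v:cv(u,v,4,228,155)
SA=lambda u,v:cv(u-440,v,5,380,230)
SB=lambda u,v:cv(u-500,v,5,325,115)
jig={'c1':(-100,70,30),'c2':(-100,-70,30),'c3':(100,-70,30),'c4':(100,70,30),'h':(-75,0,30)}
obs=[("scene",'c1',A(44,284)),("scene",'c2',A(171,388)),("scene",'c3',A(370,240)),("scene",'h',A(131,312)),("scene",'t1',A(130,30)),("scene",'t2',A(283,132)),
("side",'c1',B(349,440)),("side",'c2',B(453,287)),("side",'c4',B(68,315)),("side",'h',B(368,343)),("side",'t1',B(181,160)),("side",'t2',B(316,16))]
def pts(p,k):
    if k[0]=='t':
        y=70 if k=='t1' else -70
        q=np.array([88-188*np.cos(p[3]),y,37+188*np.sin(p[3])])
    else:q=np.array(jig[k],float)
    return rz(p[2])@q+[p[0],p[1],0]
f=lambda p:np.concatenate([proj(n,pts(p,k),cs[n])[0]-o for n,k,o in obs])
r=least_squares(f,[600,100,0,1],x_scale=[100,100,1,1],loss='soft_l1')
print(r.x);print([(o[0],o[1],x.round(1).tolist()) for o,x in zip(obs,r.fun.reshape(-1,2) if r.fun.size==24 else f(r.x).reshape(-1,2))])
st={'a':(35,35,44),'b':(-35,35,44),'c':(-35,-35,44),'d':(35,-35,44),'p':(0,0,85)}
ob=[("scene",'a',SA(568,45)),("scene",'b',SA(490,130)),("scene",'c',SA(607,207)),("scene",'d',SA(682,118)),("scene",'p',SA(601,76)),
("side",'a',SB(562,155)),("side",'b',SB(668,180)),("side",'c',SB(700,125)),("side",'d',SB(600,97)),("side",'p',SB(636,80))]
# corner labels in side: match by nearest
def g(p):
    out=[]
    for n,k,o in ob: out.append(proj(n,rz(p[2])@np.array(st[k],float)+[p[0],p[1],0],cs[n])[0]-o)
    return np.concatenate(out)
r=least_squares(g,[500,-300,0],x_scale=[100,100,1],loss='soft_l1')
print(r.x,g(r.x).reshape(-1,2).round(1).tolist())
E
```

```text
[ 5.88418585e+02  5.07240268e+01 -2.45155080e-01  1.09067536e+00]
[('scene', 'c1', [-0.9, -1.3]), ('scene', 'c2', [0.1, 0.2]), ('scene', 'c3', [1.1, 0.0]), ('scene', 'h', [0.1, 0.4]), ('scene', 't1', [0.8, -0.6]), ('scene', 't2', [-1.0, -0.0]), ('side', 'c1', [0.4, 0.4]), ('side', 'c2', [0.5, -0.9]), ('side', 'c4', [-1.3, -0.1]), ('side', 'h', [0.1, 0.1]), ('side', 't1', [0.6, 0.2]), ('side', 't2', [-0.3, -0.2])]
[ 5.12464668e+02 -3.34489878e+02 -1.58933627e-01] [[-0.2, -0.3], [-0.1, 0.0], [0.1, 0.4], [0.3, 0.0], [-0.2, 0.3], [-0.5, -0.2], [-0.2, 0.5], [0.4, -0.6], [-0.4, -0.3], [0.2, 0.5]]
```

The fit is within about 1 px: jig at (588,51), yaw −0.245, hinge 1.09 rad, stand at (512.5,−334.5). I'll close the upper half with closed fingertips, following the arc.

```bash
cat >> h.py <<'E'
J=np.array([588.4,50.7,0]);YAW=-0.245
def q(phi): return [np.cos(phi/2),np.sin(phi/2),0,0]
def jw(p): return rz(YAW)@np.array(p,float)+J
def arc(a,clear=0,r=150,w=11): # TCP for corner contact at radius r, angle a
    return jw([88-r*np.cos(a)+(6+clear)*np.sin(a)+w,0,37+r*np.sin(a)+(6+clear)*np.cos(a)])
def st(): 
    s=bot.read_state(); return s['t'].__round__(2),s['tcp_pos'].round(1).tolist(),s['contact_force'].round(1).tolist(),round(s['width'],1)
E
python3 - <<'E'
from h import *
p=arc(1.09,20)
bot.move_gripper(0,20)
bot.move_ptp([p[0],p[1],300],q(YAW)); print(st())
bot.line_to(p,150); print(st())
for a in [1.09,1.0,.9,.8,.7,.6,.5,.4,.3,.2,.12]:
    bot.line_to(arc(a),70); s=st(); print(a,s)
    if np.linalg.norm(s[2])>30: break
import cv2
cv2.imwrite("pics/side1.png",bot.camera("side")[:,:,::-1])
E
```

```text
(4.08, [639.5, 38.8, 299.8], [0.1, 0.4, 0.2], 0.5)
(5.02, [640.2, 38.1, 183.0], [-0.4, -0.2, 0.8], 0.4)
1.09 (5.45, [622.4, 42.4, 173.5], [-0.5, 0.1, 1.1], 0.5)
1.0 (5.79, [610.5, 45.2, 166.5], [0.5, 0.8, -0.3], 0.8)
0.9 (6.16, [598.1, 48.2, 158.0], [0.3, 0.4, 0.9], 0.2)
0.8 (6.53, [586.8, 51.0, 148.6], [0.6, 0.0, 0.9], 0.4)
0.7 (6.89, [576.4, 53.6, 137.9], [-0.2, 0.7, 0.1], 0.3)
0.6 (7.26, [567.0, 55.9, 126.2], [-0.2, -0.1, 0.9], 0.5)
0.5 (7.62, [558.9, 57.8, 113.7], [-0.4, -0.3, 0.6], 0.3)
0.4 (7.99, [552.1, 59.5, 100.4], [-0.6, -0.1, 0.7], 0.3)
0.3 (8.36, [546.7, 60.9, 86.6], [1.2, -0.5, -0.3], 0.7)
0.2 (8.72, [542.6, 61.9, 72.3], [0.1, 0.7, 0.0], 0.5)
0.12 (9.05, [540.3, 62.5, 60.5], [0.1, 0.6, -0.0], 0.5)
```

View pics/side1.png

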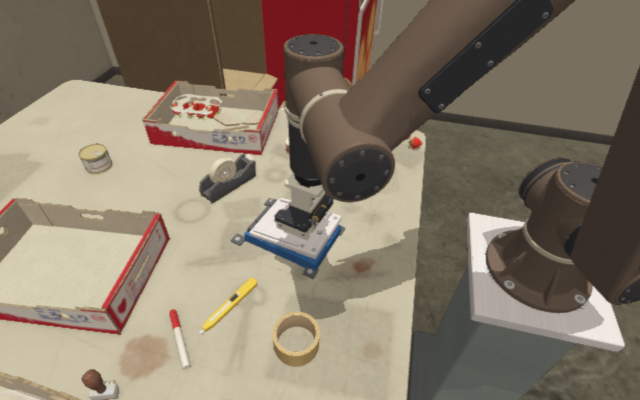

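The plate has followed the fingers and is nearly shut. I'll finish gently, then press lightly to seat it.

Run:
```python
from h import *
for a in [.08,.05,.03,.015]:
    bot.line_to(arc(a),25); print(a,st())
z=arc(0.015)[2]; p=arc(0)
for k in range(10):
    z-=0.8; bot.line_to([p[0],p[1],z],20); s=st(); print(s)
    if s[2][2]>12: break
bot.line_to([p[0],p[1],z+90],150)
import cv2
s=bot.read_state();np.savez("w1",p=s['tcp_pos'],q=s['eef_rot'])
im=[bot.camera(n)[:,:,::-1] for n in("side","wrist")]
cv2.imwrite("pics/wrist2.png",im[1])
cv2.imwrite("pics/side2.png",cv2.resize(im[0][155:280,228:378],None,fx=4,fy=4,interpolation=2))
```

```text
0.08 (9.49, [539.7, 62.8, 54.8], [0.2, 0.6, 0.8], 0.4)
0.05 (9.82, [539.2, 62.9, 50.3], [-0.4, -0.3, 0.9], 0.4)
0.03 (10.09, [539.0, 63.0, 47.3], [1.1, -0.0, -0.1], 0.7)
0.015 (10.34, [538.9, 63.0, 45.1], [0.4, 0.0, 0.1], 0.2)
(10.59, [538.9, 63.1, 44.4], [0.2, -0.5, 0.4], 0.5)
(10.84, [538.9, 63.1, 43.6], [0.7, 0.8, 0.4], 0.4)
(11.09, [539.0, 63.1, 43.3], [-1.3, -0.7, 5.5], 0.5)
(11.34, [539.0, 63.1, 43.2], [-5.3, 0.1, 13.5], 0.4)
```

View pics/wrist2.png

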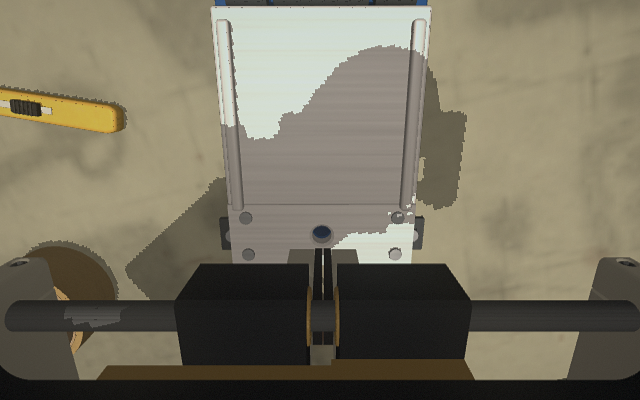

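View pics/side2.png

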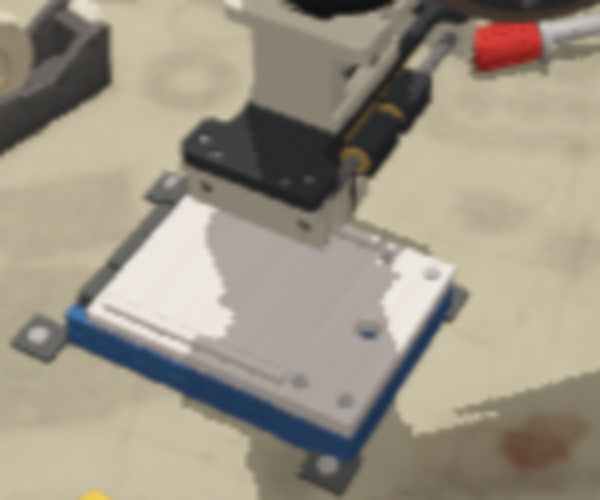

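The plate is shut. The hole is at (321.5,233) in the wrist view and (367,329) in the side crop. I'll triangulate the hole and locate the look-alike pins so I can choose the grasp yaw.

```bash
cat >> h.py <<'E'
from scipy.spatial.transform import Rotation as R
def ray(n,uv,pose=None):
    c=bot.get_calibration(n)
    d=np.array([(uv[0]-c['cx'])/c['fx'],-(uv[1]-c['cy'])/c['fy'],-1])
    if n=='wrist':
        T=np.eye(4);T[:3,:3]=R.from_quat(pose[1]).as_matrix();T[:3,3]=pose[0];M=T@c['T_tool_cam']
    else: M=np.linalg.inv(c['view'])
    return M[:3,3],M[:3,:3]@d
def onz(n,uv,z,pose=None):
    o,d=ray(n,uv,pose); return (o+d*(z-o[2])/d[2]).round(1)
E
python3 - <<'E'
from h import *
w=np.load("w1.npz");
print('hole wrist',onz('wrist',(321.5,233),43,(w['p'],w['q'])),'side',onz('side',(367.5/4-.4+228,329.5/4-.4+155),43),'model',jw([-75,0,43]))
print('cuff',[onz('wrist',uv,43,(w['p'],w['q'])) for uv in ((212,6),(431,8))], jw([88,70,43]),jw([88,-70,43]))
for n,u in dict(A=(376,290),B=(449,273),lab=(423,218),bottle=(475,240)).items(): print(n,onz('scene',u,0))
for n,u in dict(A=(389,164),B=(352,128),lab=(296,152),bottle=(311,126)).items(): print(n,'side',onz('side',u,0))
o=np.array([512.5,-334.5,0])
for n,u in dict(A=(376,268),B=(452,253)).items():
    print([onz('scene',u,z) for z in(80,100,120)])
E
```

```text
hole wrist [519.3  68.7  43. ] side [516.5  69.3  43. ] model [515.63970063  68.89172436  43.        ]
cuff [array([685. ,  97.6,  43. ]), array([650.7, -34.9,  43. ])] [690.75102733  97.26465617  43.        ] [656.79314186 -38.55456933  43.        ]
A [ 403.4 -302.2   -0. ]
B [ 544.9 -438.9    0. ]
lab [ 675.  -312.3    0. ]
bottle [ 679.3 -461.4    0. ]
A side [ 384.4 -313.5    0. ]
B side [ 531.3 -481.4    0. ]
lab side [ 680.8 -296.4    0. ]
bottle side [ 672.  -455.2    0. ]
[array([ 411.4, -288.7,   80. ]), array([ 399.2, -292.4,  100. ]), array([ 387. , -296.2,  120. ])]
[array([ 546.6, -426.8,   80. ]), array([ 531.5, -427.7,  100. ]), array([ 516.5, -428.5,  120. ])]
```

Hole at about (516.5, 69), with the wrist view biased by about 3 mm. The big look-alikes are at bearings 165° and −75° from the stand, so a gripper axis at 45° clears both. Grasping the pin now.

Run:
```python
from h import *
import cv2
phi=-np.pi/4
x,y=512.5,-334.5
bot.move_gripper(60,10)
bot.move_ptp([x,y,170],q(phi)); print(st())
bot.line_to([x,y,80],120)
bot.line_to([x,y,50.5],60); print(st())
bot.move_gripper(0,40); s=bot.read_state(); print(st(),s['finger_force'],s['moment'].round(2))
bot.line_to([x,y,140],100); s=bot.read_state(); print(st(),s['finger_force'],s['moment'].round(2),s['joint_pos'].round(2))
bot.line_to([516.3,69,140],250);s=bot.read_state(); print(st(),s['finger_force'])
a=[cv2.resize(bot.camera(n)[t:t+100,l:l+100,::-1],None,fx=4,fy=4,interpolation=2) for n,t,l in(("scene",110,225),("side",165,270))]
cv2.imwrite("pics/held.png",np.hstack(a))
```

```text
(14.78, [512.9, -333.7, 169.9], [-0.1, 0.5, -0.3], 59.7)
(16.32, [512.5, -334.6, 50.3], [-0.8, 0.2, 0.4], 60.2)
(17.0, [512.5, -334.5, 50.6], [-0.5, -0.7, 2.0], 23.0) 40.00022292137146 [ 0.03  0.11 -0.01]
(18.04, [512.0, -334.2, 139.2], [-0.7, 0.8, -1.3], 22.9) 39.99960243701935 [ 0.07 -0.04  0.05] [-0.26  0.32 -0.25 -0.   -1.    1.04]
(19.81, [516.1, 68.3, 139.9], [0.5, 0.0, -1.4], 23.3) 39.99968469142914
```

View pics/held.png

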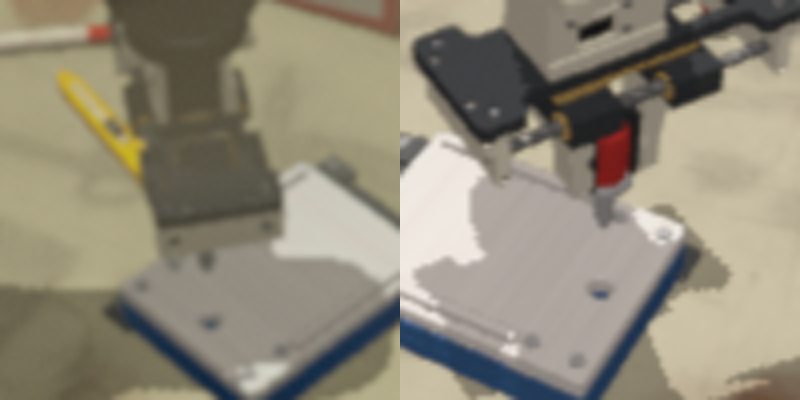

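The pin is held upright. Nose at scene crop (206,264) and side crop (606,224), hole at (210,321) and (599,291). I'll compare nose and hole in the same cameras.

Run:
```python
from h import *
S=lambda u,v:(( u+.5)/4-.5+225,(v+.5)/4-.5+110)
D=lambda u,v:((u-400+.5)/4-.5+270,(v+.5)/4-.5+165)
zt=bot.read_state()['tcp_pos'][2]
print(st())
print('nose',onz('scene',S(206,265),zt-44.5),onz('side',D(606,225),zt-44.5))
print('hole',onz('scene',S(210,321),43),onz('side',D(599,290),43))
```

```text
(19.91, [516.2, 68.2, 140.0], [-0.2, -0.2, -1.1], 23.4)
nose [520.   71.8  95.5] [515.   65.   95.5]
hole [516.   69.3  43. ] [516.6  69.8  43. ]
```

```bash
cat > ins.py <<'E'
from h import *
import sys
def insert(xy,z,zend,step=3,fstop=14,vel=30):
    xy=np.array(xy,float)
    while z>zend:
        z-=step; bot.line_to([*xy,z],vel); s=bot.read_state(); f=s['contact_force']; print(round(s['t'],2),round(z,1),s['tcp_pos'].round(1),f.round(1),s['moment'].round(2))
        if np.linalg.norm(f[:2])>2: xy+=np.clip(0.08*f[:2],-.6,.6)
        if f[2]>fstop: print('stop');break
    return xy,z
E
python3 - <<'E'
from ins import *
bot.line_to([516.2,69.3,92],100); print(st())
xy,z=insert([516.2,69.3],92,53)
print(xy,z)
E
```

```text
(20.54, [516.5, 69.3, 92.2], [-1.0, -0.2, -1.7], 23.4)
20.79 89 [516.4  69.4  89.3] [-0.2  0.  -1.5] [ 0.02 -0.08  0.03]
21.04 86 [516.1  69.2  85.9] [-1.  -0.1 -0.7] [-0.   -0.02 -0.02]
21.29 83 [516.   69.2  82.8] [-0.2  0.2 -0.7] [-0.   -0.02 -0.04]
21.54 80 [516.   69.2  79.7] [ 0.5  0.4 -0.9] [ 0.03 -0.03 -0.06]
21.79 77 [516.   69.2  76.8] [-0.8  0.6 -1. ] [ 0.02 -0.04 -0.02]
22.04 74 [516.1  69.2  73.8] [ 0.9 -0.3 -0.9] [-0.01  0.01 -0.06]
22.29 71 [516.1  69.2  70.8] [-0.1 -0.4 -1.1] [ 0.12 -0.   -0.  ]
22.54 68 [516.1  69.2  67.8] [-0.  -0.7 -2.3] [0.1  0.05 0.03]
22.79 65 [516.1  69.2  64.8] [-0.2 -0.3 -1.5] [ 0.03 -0.06 -0.  ]
23.04 62 [516.   69.2  61.8] [ 0.1  0.2 -2.1] [0.06 0.01 0.02]
23.29 59 [516.   69.2  58.8] [-0.6  0.5 -1.8] [0.03 0.02 0.01]
23.54 56 [516.   69.2  55.8] [ 1.   0.  -0.8] [ 0.01 -0.05  0.02]
23.79 53 [516.   69.2  52.8] [ 1.   0.  -2.6] [-0.01 -0.03  0.03]
[516.2  69.3] 53
```

It slid in freely. Now I'll firm up the grip, seat the collar slowly and press to about 25–30 N.

Run:
```python
from ins import *
import cv2
bot.move_gripper(0,60)
xy,z=insert([516.2,69.3],53,42,step=0.6,fstop=25,vel=10)
bot.pause(0.7); print(st(),z)
a=[cv2.resize(bot.camera(n)[t:t+100,l:l+100,::-1],None,fx=4,fy=4,interpolation=2) for n,t,l in(("scene",120,225),("side",165,270))]
cv2.imwrite("pics/home.png",np.hstack(a)); print(st())
```

```text
24.26 52.4 [516.2  69.3  52.4] [-0.6  0.3 -1.6] [0.04 0.03 0.01]
24.51 51.8 [516.2  69.3  51.8] [-0.1 -0.1 -1.2] [ 0.06 -0.03 -0.01]
24.76 51.2 [516.2  69.3  51.2] [ 0.4 -0.5 -0.9] [0.   0.01 0.01]
25.01 50.6 [516.2  69.3  50.6] [ 0.   1.2 -1.3] [ 0.07 -0.02 -0.  ]
25.26 50.0 [516.2  69.3  50. ] [ 0.8  0.4 -0.8] [-0.03 -0.05 -0.01]
25.51 49.4 [516.3  69.3  49.6] [-0.8  0.5  0.6] [-0.01  0.2   0.02]
25.76 48.8 [516.3  69.3  49.5] [-3.1 -0.6  8. ] [0.05 1.14 0.01]
26.01 48.2 [516.3  69.4  49.4] [-4.4  0.8 13.3] [-0.04  1.67 -0.06]
26.26 47.6 [516.4  69.4  49.4] [-5.2 -1.5 16.7] [-0.34  1.94 -0.01]
26.51 47.0 [516.4  69.4  49.3] [-5.6 -0.4 22.3] [-0.41  2.2  -0.07]
26.76 46.4 [516.4  69.4  49.3] [-5.7 -1.5 26.3] [-0.64  2.38  0.02]
stop
(27.46, [516.3, 69.4, 49.3], [-6.8, -1.6, 26.0], 23.1) 46.399999999999984
(27.56, [516.3, 69.4, 49.2], [-6.0, -1.3, 26.0], 23.2)
```

View pics/home.png

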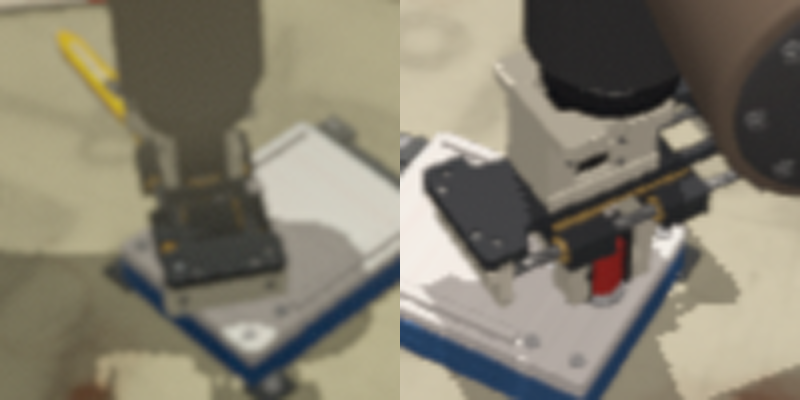

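The collar sits on the plate: TCP stopped at 49.4 mm, against 49.5 expected, with about 26 N pushing down. One more small step for firmness, then hand in.

Run:
```python
from h import *
bot.line_to([516.4,69.3,45.9],10); bot.pause(0.5); s=st(); print(s)
print(bot.close_job())
```

```text
(28.38, [516.5, 69.3, 49.2], [-16.0, 1.1, 38.0], 23.2)
the job is handed in; nothing more can be done
None
```

The job is handed in at about 28 s: the upper half was closed gently and the locking pin is home with its collar on the upper half, still gripped. The final push read 38 N down, higher than the 30 N or so I meant, with 16 N sideways; nothing near the bystanders was touched, though I did not check them in a last picture.

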